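# Swap the protective caps on the reference masters

## Task

The steel master is needed for the next measurement and the brass one is finished with. Pull the yellow cap off the steel master and put it in the yellow tray, and take the blue cap from the blue tray and press it onto the brass master until it clicks fully home. Leave the other things on the bench where they are.

Things in the scene. Friction and masses are not known exactly. Their poses are not given: they have to be found in the camera images.
- yellow_cap: yellow plastic cap, 82 mm tall: round skirt 44 mm across, 46 mm tall, open below (bore 36 mm, with an inward ring of 30 mm bore 2 to 6 mm above its lower edge), topped by a round grip 32 mm across, 36 mm tall. Origin at the centre of its lower edge, z up through the grip; at the start it is clicked home on the steel master
- yellow_cap_mid (a point): point on the yellow cap's axis, 40 mm above its lower edge (the middle of the cap)
- blue_cap: blue plastic cap, 82 mm tall: round skirt 44 mm across, 46 mm tall, open below (bore 36 mm, with an inward ring of 30 mm bore 2 to 6 mm above its lower edge), topped by a round grip 32 mm across, 36 mm tall. Origin at the centre of its lower edge, z up through the grip; at the start it stands upright in the blue tray
- steel_master: steel reference master, fixed to the bench: round steel base 90 mm across with a black foot, upright steel spindle 26 mm across with a tapered nose, tip at 85 mm height. Origin at the centre of its underside, z up. A cap goes over the spindle down onto a collar at 46 mm height; at the start it wears the yellow cap
- brass_master: brass reference master, fixed to the bench: round brass base 90 mm across with a black foot, upright brass spindle 26 mm across with a tapered nose, tip at 85 mm height. Origin at the centre of its underside, z up. A cap goes over the spindle down onto a collar at 46 mm height; bare at the start
- yellow_tray: yellow open tray fixed to the bench, 140 x 120 mm outside (x, y), 40 mm high, yellow walls and dark-lined floor, each 4 mm thick; origin at the centre of its underside; empty at the start
- blue_tray: blue open tray fixed to the bench, 140 x 120 mm outside (x, y), 40 mm high, blue walls and dark-lined floor, each 4 mm thick; origin at the centre of its underside; holds the blue cap at the start, so the cap's lower edge is 4 mm above the bench
- yellow_cap_grip (a point): point on the yellow cap's axis 68 mm above its lower edge (14 mm below its top): good TCP height to grip it from above, fingertips just over the skirt's shoulder
- blue_cap_grip (a point): point on the blue cap's axis 68 mm above its lower edge (14 mm below its top): good TCP height to grip it from above, fingertips just over the skirt's shoulder
- steel_master_seat (a point): centre of the steel master's collar (48 mm across), 46 mm above the bench: a cap fully home has its origin here and its top 128 mm above the bench. Four sprung balls round the spindle 13 mm above this point hold the cap by a detent: some 6 to 12 N along the axis passes them, either way. A cap merely laid on stops about 17 mm short of home
- brass_master_seat (a point): centre of the brass master's collar (48 mm across), 46 mm above the bench: a cap fully home has its origin here and its top 128 mm above the bench. Four sprung balls round the spindle 13 mm above this point hold the cap by a detent: some 6 to 12 N along the axis passes them, either way. A cap merely laid on stops about 17 mm short of home
- specimen0: black round mounted specimen, 32 mm across, 22 mm high; a bystander, origin at its underside's middle
- specimen1: red round mounted specimen, 32 mm across, 22 mm high; a bystander, origin at its underside's middle
- specimen2: black round mounted specimen, 32 mm across, 22 mm high; a bystander, origin at its underside's middle
- wash_bottle: white bottle with red cap, 64 mm across, 120 mm high; a bystander, origin at its underside's middle
- screwdriver: screwdriver lying on the bench, about 200 mm long, roughly crosswise behind the masters; a bystander, origin at its underside's middle
- dish: round glass dish, 90 mm across, 30 mm high; a bystander, origin at its underside's middle

How it is judged:
At the end, for the whole second after the job is handed in: The yellow cap lies or stands at rest inside the yellow tray (its middle within the tray's walls and less than 55 mm above the tray's underside). The blue cap is fully home on the brass master: lower edge within 3 mm of the collar's height, centred within 5 mm, upright within 0.1 rad, at rest (x of yellow_cap_mid in the frame of yellow_tray between -0.066 and 0.066 m and y of yellow_cap_mid in the frame of yellow_tray between -0.056 and 0.056 m and z of yellow_cap_mid in the frame of yellow_tray between 0 and 0.055 m and linear speed of each of yellow_cap, blue_cap below 0.02 m/s and z of blue_cap in the frame of brass_master between 0.043 and 0.049 m and horizontal distance between blue_cap and brass_master below 0.005 m and angle between blue_cap's own z axis and vertical below 0.1 rad); the robot touches nothing.
It fails at once if A bystander (a specimen, the bottle, the screwdriver or the dish) is moved by more than 30 mm (distance of any of specimen0, specimen1, specimen2, wash_bottle, screwdriver, dish from where it was at the start of the episode above 0.03 m).
It also fails if it takes over 64 s, if anything falls off the work surface, if the arm or the gripper's body presses on something with over 40 N, if the wrist force passes 120 N, or if a joint passes its speed limit or range.

## Robot

A 7-joint arm with a two-finger parallel gripper is mounted at the origin on the work surface. World frame = base frame: x ahead of the robot, y to its left, z up, the work surface at z = 0. Lengths are in m, angles in rad, forces in N, time in s.
With the tool pointing down it reaches from about 0.4 to 0.9 m from the base axis. Payload 5.6 kg.
Tool frame: the origin (TCP) lies between the finger pads, 19 mm behind the fingertips; this is the grasp point; z points along the fingers, y is the direction in which the jaws open and shut (so a half turn about z gives the same grasp; the last joint's range is limited). The gripper opens to 92 mm and grips with 3 to 60 N. Pads are 20 mm wide; open, the fingers measure 128 mm over their backs; the gripper's body (75 mm by 189 mm) begins 69 mm behind the grasp point.
Start: joints at [-0.043, 0.468, -0.012, 1.603, 0.006, 1.071, -0.056], TCP at [0.65, -0, 0.233] pointing down, gripper open.
Joint ranges: [-2.53, 2.53], [-0.31, 2.02], [-1.57, 1.55], [0.28, 2.44], [-1.29, 4.43], [0.15, 1.84], [-2.92, 2.92]. Speed limits (rad/s): [2.57, 2.57, 3.14, 3.14, 3.14, 3.14, 3.14].

## Interface

Orientations are given as a unit quaternion [w, x, y, z].
In Python, from bench import bot, camera, camera_params gives the robot as it stands.
- The arm moves only by the tool apply_moves, never from a script. Its arguments are lists of equal length, an entry for each row: "hand": the opening, from 0 (shut) to 1 (fully open); "delta_pos": the shift along the tool's x, y, z in m, a list of three; "roll": the turn about the tool's z in degrees. In form: {"hand": [hand, ...], "delta_pos": [[dx, dy, dz], ...], "roll": [roll, ...]}. A call has exactly 8 rows; each row shifts and turns the commanded pose from where the row before left it, along the tool's axes as they then stand; what a row does not reach is not made up. A row lasts 1/10 s, in which the tool goes at most 50 mm and 8.59 degrees, less where a joint would pass 70% of its speed; a pose out of reach is approached as far as the arm can. A call with a gripper value outside its range is refused whole. The fingers move at their own pace and stop on an object; "squeeze" is the grip in N (left out, the last holds). Time passes only in rows, so rows that do not move let the fingers close, or fill a call up. It gives the time, the measured TCP pose, the force and the opening at its end, in the units of the state.
- bot.observe(): the state, without advancing time (a new reading comes with each control period).
- camera(name): name is "scene" or "side" or "wrist"; returns (picture, depth): 420x560x3 uint8, red, green, blue; 420x560 float32, m along the optical axis (not along the pixel's ray), 0 where there is no reading.
- camera_params(name): a dict with "camera_matrix" (3x3 intrinsics, pixels), "eye" and "attitude" of the camera in the world; the wrist camera has in their place "tool_from_camera" (4x4, takes a point from camera to tool coordinates, whose origin is the TCP and whose axes are the flange's). Camera axes: x right, y down, z forward; pixel columns grow to the right and rows downward; lengths in m; the calibration is good to about 2 mm. A picture is of the moment at which its call begins: read the wrist's pose just before it. camera_params takes no time and is no camera call.
- bot.finish_job(): hands the job in, once; it reports no verdict.
The state is a dict: "clock": time; "joint_positions": joint angles; "joint_velocities": joint speeds; "tau": joint torques, N m; "position": TCP position; "ee_rot": TCP orientation; "wrist_force": force on the tool from outside, world axes, zero at the start; "ft_torque": the same for the moment, N m; "grip_width": opening from 0.0 (shut) to 1.0 (fully open).
Only numpy, scipy, OpenCV 4.12 (cv2) and the standard library are available. Lean on these libraries where they do the work, as an engineer would, in place of code of your own. Each camera call takes 0.05 s, during which the arm holds its last target. There are 200 camera calls.

## Working session

There is one attempt and no reset: what is moved stays moved. The work goes in short steps, Python scripts to look and compute and a tool call to move; the robot and the scene stay as the last step left them, time stands still between calls to the robot, and variables do not carry over. Pictures are saved under pics/ and viewed, about 8 in all and at most 12, crops included, and the job is handed in when it is done.

Besides the shell and the picture viewer there is one more tool, called after ">>>" as name([rows], argument=value, ...), one row to a line, values as JSON. apply_moves: Moves the arm, as the interface text tells. Its arguments: {"type":"object","properties":{"hand":{"type":"array"},"delta_pos":{"type":"array"},"roll":{"type":"array"},"squeeze":{"type":"number"}},"required":["hand","delta_pos","roll"]}

```bash
mkdir -p pics; ls
cat > h.py <<'E'
import numpy as np, cv2
from bench import bot, camera, camera_params
from scipy.spatial.transform import Rotation as R
def rot(a):
    a=np.array(a,float)
    return a if a.shape==(3,3) else R.from_quat(np.r_[a[1:],a[0]]).as_matrix()
def cloud(name):
    s=bot.observe(); im,d=camera(name); p=camera_params(name); K=np.array(p["camera_matrix"])
    v,u=np.mgrid[:d.shape[0],:d.shape[1]]
    P=np.stack([(u-K[0,2])/K[0,0]*d,(v-K[1,2])/K[1,1]*d,d],-1)
    if name=="wrist":
        T=np.array(p["tool_from_camera"]); P=P@T[:3,:3].T+T[:3,3]; P=P@rot(s["ee_rot"]).T+np.array(s["position"])
    else: P=P@rot(p["attitude"]).T+np.array(p["eye"])
    P[d==0]=np.nan
    return im,P
def save(n,im): cv2.imwrite(f"pics/{n}.png",im[:,:,::-1])
E
python3 - <<'E'
from h import *
print(bot.observe())
for n in("scene","side"):
    print(camera_params(n))
    im,P=cloud(n); save(n+"0",im); np.savez(n+"0.npz",im=im,P=P)
E
```

```text
pics
{'clock': 0.0, 'joint_positions': array([-0.04302259,  0.46835804, -0.01160463,  1.60358312,  0.00601022,
        1.07137156, -0.05630014]), 'joint_velocities': array([ 8.33655474e-05, -1.14531035e-03, -2.59275401e-04, -4.01387712e-04,
        5.05408961e-04, -3.70045316e-04,  9.92531484e-04]), 'tau': array([-3.39112758e-04, -5.20573139e+01, -1.31628491e-02, -2.43752271e+01,
       -5.67366311e-02,  1.73054746e-02,  1.50106093e-04]), 'position': array([ 6.49478153e-01, -5.37099116e-05,  2.32369492e-01]), 'ee_rot': array([-5.49207304e-04,  7.07118979e-01,  7.07094081e-01, -6.39381778e-04]), 'wrist_force': array([ 0.14115862, -0.52415788,  0.51725807]), 'ft_torque': array([-0.02363832, -0.05652146,  0.04635874]), 'grip_width': 1.000642505151649}
{'camera_matrix': array([[516.99023104,   0.        , 278.89409338],
       [  0.        , 516.99023104, 213.80611121],
       [  0.        ,   0.        ,   1.        ]]), 'eye': array([1.06354019, 0.64637941, 0.86019305]), 'attitude': array([-0.13147277,  0.29830754,  0.86821043, -0.37408312])}
{'camera_matrix': array([[486.00598588,   0.        , 284.64635895],
       [  0.        , 486.00598588, 202.62176299],
       [  0.        ,   0.        ,   1.        ]]), 'eye': array([ 0.49697326, -0.70372635,  0.96327459]), 'attitude': array([-0.33667461,  0.9413689 , -0.01802842,  0.01223836])}
```

View pics/scene0.png

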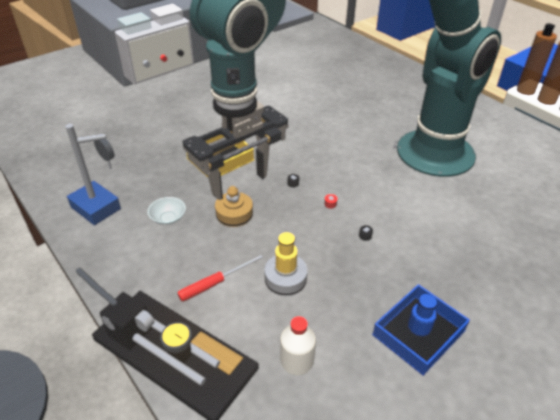

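View pics/side0.png

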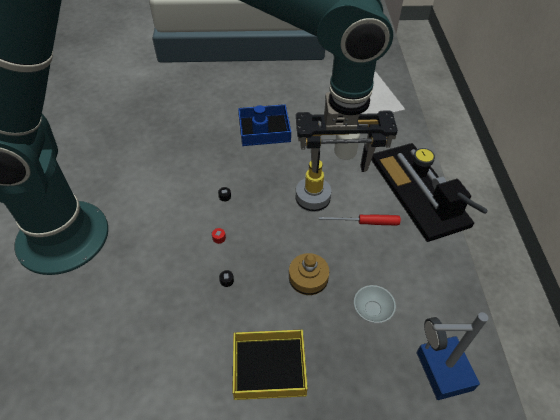

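The scene shot shows the brass master at (234,205), steel with the yellow cap at (286,265), the bottle at (298,345) and the blue cap in its tray at (424,312). The side shot shows the yellow tray at (270,365), the brass master at (309,270), the dish at (375,305) and the blue tray at (265,125).

Run:
```python
from h import *
def rep(t,Q):
    if len(Q): lo,hi=np.percentile(Q,[2,98],axis=0); print(t,len(Q),'mid',((lo+hi)/2).round(4),'lo',lo.round(3),'hi',hi.round(3))
for n in("scene","side"):
    z=np.load(n+"0.npz"); im,P=z["im"],z["P"]; h=cv2.cvtColor(im,cv2.COLOR_RGB2HSV); H,S,V=[h[...,i].astype(int) for i in range(3)]
    v,u=np.mgrid[:420,:560]
    def box(c,a,b): return (abs(u-c[0])<a)&(abs(v-c[1])<b)
    Y=(H>20)&(H<34)&(S>120); B=(H>100)&(H<125)&(S>120)
    Z=P[...,2]; print(n)
    yc={"scene":(286,253),"side":(316,178)}[n]; bc={"scene":(424,312),"side":(261,117)}[n]; br={"scene":(234,203),"side":(309,270)}[n]
    m=box(yc,18,30)&Y
    rep("ycap",P[m]); rep("ycap top",P[m&(Z>.122)]); rep("yshoulder",P[m&(Z>.085)&(Z<.096)])
    m=box(bc,20,28)&B
    rep("bcap top",P[m&(Z>.08)&(Z<.1)])
    m=box(br,25,25); rep("brass>70",P[m&(Z>.07)&(Z<.1)]);rep("brass collar",P[m&(Z>.040)&(Z<.05)]);rep("brass base",P[m&(Z>.012)&(Z<.038)])
    rep("btray rim",P[B&(Z>.036)&(Z<.044)&box(bc,60,50)])
    if n=="side":
        rep("ytray rim",P[Y&box((270,365),50,45)&(Z>.034)]); rep("ytray floor",P[box((270,365),25,18)])
        rep("steel base",P[box((313,190),22,22)&~Y&(Z>.012)&(Z<.05)])
```

```text
scene
ycap 643 mid [0.6177 0.105  0.0916] lo [0.6   0.089 0.053] hi [0.635 0.121 0.131]
ycap top 158 mid [0.6151 0.1015 0.1273] lo [0.601 0.088 0.123] hi [0.629 0.115 0.131]
yshoulder 142 mid [0.6149 0.1035 0.0906] lo [0.595 0.086 0.085] hi [0.635 0.12  0.096]
bcap top 220 mid [0.4814 0.3553 0.0854] lo [0.466 0.341 0.081] hi [0.496 0.37  0.09 ]
brass>70 95 mid [ 0.587  -0.1333  0.0794] lo [ 0.577 -0.144  0.071] hi [ 0.597 -0.123  0.087]
brass collar 174 mid [ 0.5868 -0.1299  0.0449] lo [ 0.561 -0.153  0.04 ] hi [ 0.613 -0.107  0.05 ]
brass base 586 mid [ 0.5867 -0.1307  0.0256] lo [ 0.545 -0.171  0.013] hi [ 0.629 -0.091  0.038]
btray rim 625 mid [0.4934 0.3646 0.0398] lo [0.421 0.302 0.036] hi [0.565 0.427 0.043]
side
ycap 409 mid [nan nan nan] lo [nan nan nan] hi [nan nan nan]
ycap top 50 mid [0.6083 0.0466 0.1804] lo [ 0.59  -0.013  0.122] hi [0.627 0.106 0.238]
yshoulder 112 mid [0.613  0.0908 0.0906] lo [0.592 0.076 0.086] hi [0.634 0.106 0.096]
bcap top 84 mid [0.4801 0.3518 0.0854] lo [0.466 0.335 0.081] hi [0.494 0.368 0.09 ]
brass>70 118 mid [ 0.5839 -0.1401  0.0798] lo [ 0.572 -0.15   0.071] hi [ 0.596 -0.13   0.088]
brass collar 225 mid [ 0.5845 -0.1408  0.0448] lo [ 0.557 -0.165  0.04 ] hi [ 0.612 -0.117  0.05 ]
brass base 703 mid [ 0.5841 -0.1394  0.0255] lo [ 0.542 -0.182  0.013] hi [ 0.626 -0.097  0.038]
btray rim 278 mid [0.4924 0.3602 0.0399] lo [0.421 0.296 0.036] hi [0.564 0.424 0.043]
ytray rim 666 mid [ 0.4912 -0.3406  0.0391] lo [ 0.422 -0.4    0.034] hi [ 0.561 -0.281  0.044]
ytray floor 1715 mid [nan nan nan] lo [nan nan nan] hi [nan nan nan]
steel base 683 mid [0.6124 0.0883 0.0302] lo [0.571 0.053 0.014] hi [0.654 0.124 0.046]
```

>>> apply_moves([
  [0.02,-0.007,0],
  [0.02,-0.007,0],
  [0.02,-0.007,0],
  [0.02,-0.007,0],
  [0.02,-0.007,0],
  [0,0,0],
  [0,0,0],
  [0,0,0],
], hand=[1,1,1,1,1,1,1,1], roll=[0,0,0,0,0,0,0,0], squeeze=40)

```text
clock: 0.9
position: [0.6154, 0.0981, 0.2331]
ee_rot: [0.0, 0.708, 0.706, -0.0]
wrist_force: [-0.6, -0.3, -0.7]
grip_width: 1.004
```

```bash
cat >> h.py <<'E'
def near(name,lo,hi,c,r=.05):
    im,P=cloud(name); m=(P[...,2]>lo)&(P[...,2]<hi)&(np.hypot(P[...,0]-c[0],P[...,1]-c[1])<r)
    Q=P[m]; v,u=np.where(m)
    if len(Q)>20:
        (x,y),rad=cv2.minEnclosingCircle((Q[:,:2]*1000).astype(np.float32))
        a,b=np.percentile(Q,[1,99],axis=0); print(name,len(Q),'circle',x,y,rad,'mid',((a+b)/2).round(4),'ext',(b-a).round(4),'pix',u.mean(),v.mean())
    else: print(name,'none',len(Q))
    return im,P
E
python3 - <<'E'
from h import *
im,P=near("wrist",.122,.134,(.614,.1)); save("w1",im)
near("scene",.122,.134,(.614,.1),.03); print(bot.observe()["position"],camera_params("wrist")["tool_from_camera"])
E
```

```text
wrist 1295 circle 612.59814453125 98.43743896484375 16.431121826171875 mid [0.6127 0.0991 0.1253] ext [0.0301 0.03   0.0053] pix 274.9057915057915 210.43320463320464
scene 181 circle 613.2608032226562 99.15176391601562 16.570755004882812 mid [0.6141 0.0993 0.1272] ext [0.0304 0.0307 0.01  ] pix 285.56906077348066 238.5745856353591
[0.61542757 0.09825305 0.23314756] [[-3.94509823e-04 -9.68472811e-01 -2.49118963e-01  6.90221724e-02]
 [ 9.99999063e-01 -7.08718713e-04  1.17159026e-03 -6.93619245e-05]
 [-1.31120859e-03 -2.49118268e-01  9.68472183e-01 -1.49813467e-01]
 [ 0.00000000e+00  0.00000000e+00  0.00000000e+00  1.00000000e+00]]
```

View pics/w1.png

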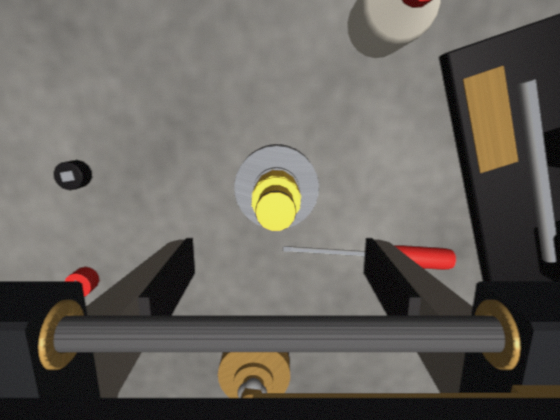

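The wrist view shows the yellow cap's top at (275,210), between the fingers, so its centre is about (0.613, 0.099). Next I descend and grip.

>>> apply_moves([
  [0.001,-0.0025,0.02],
  [0,0,0.025],
  [0,0,0.025],
  [0,0,0.025],
  [0,0,0.015],
  [0,0,0.008],
  [0,0,0],
  [0,0,0],
], hand=[1,1,1,1,1,1,1,0], roll=[0,0,0,0,0,0,0,0], squeeze=45)

```text
clock: 1.8
position: [0.6132, 0.1009, 0.1161]
ee_rot: [0.0, 0.707, 0.707, 0.001]
wrist_force: [0.3, 0.1, -0.1]
grip_width: 0.935
```

>>> apply_moves([
  [0,0,0],
  [0,0,0],
  [0,0,0],
  [0,0,0],
  [0,0,0],
  [0,0,0],
  [0,0,0],
  [0,0,0],
], hand=[0,0,0,0,0,0,0,0], roll=[0,0,0,0,0,0,0,0])

```text
clock: 2.6
position: [0.6125, 0.101, 0.1153]
ee_rot: [-0.0, 0.707, 0.707, -0.0]
wrist_force: [-0.5, 0.1, -0.2]
grip_width: 0.343
```

>>> apply_moves([
  [0,0,-0.004],
  [0,0,-0.004],
  [0,0,-0.004],
  [0,0,-0.004],
  [0,0,-0.004],
  [0,0,-0.006],
  [0,0,-0.008],
  [0,0,-0.01],
], hand=[0,0,0,0,0,0,0,0], roll=[0,0,0,0,0,0,0,0])

```text
clock: 3.4
position: [0.6124, 0.1009, 0.1602]
ee_rot: [0.0, 0.707, 0.707, -0.0]
wrist_force: [0.7, 0.2, -0.9]
grip_width: 0.34
```

>>> apply_moves([
  [0,0,-0.01],
  [0,0,-0.015],
  [0,0,-0.02],
  [0,0,-0.02],
  [0,0,-0.015],
  [0,0,0],
  [0,0,0],
  [0,0,0],
], hand=[0,0,0,0,0,0,0,0], roll=[0,0,0,0,0,0,0,0])

```text
clock: 4.2
position: [0.6118, 0.1008, 0.2382]
ee_rot: [-0.001, 0.707, 0.707, -0.001]
wrist_force: [-0.4, 0.8, -0.3]
grip_width: 0.34
```

Run:
```python
from h import *
im,P=cloud("scene"); save("s2",cv2.resize(im[120:330,130:410],None,fx=2,fy=2))
```

```text
(no output)
```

View pics/s2.png

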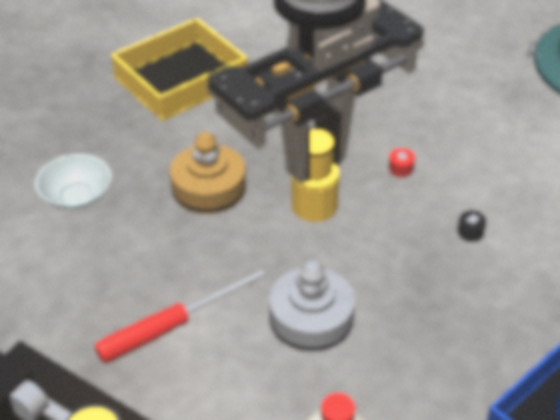

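The cap is off: it's in the jaws at about (316,185) in the crop and the steel spindle is bare at (312,290). I'll carry it to the yellow tray.

>>> apply_moves([
  [-0.03,-0.008,0],
  [-0.04,-0.01,0],
  [-0.04,-0.01,0],
  [-0.04,-0.01,0],
  [-0.04,-0.01,0],
  [-0.04,-0.01,0],
  [-0.04,-0.01,0],
  [-0.04,-0.01,0],
], hand=[0,0,0,0,0,0,0,0], roll=[0,0,0,0,0,0,0,0])

```text
clock: 5.05
position: [0.5335, -0.2104, 0.2385]
ee_rot: [-0.001, 0.707, 0.707, -0.0]
wrist_force: [0.4, -0.2, -0.4]
grip_width: 0.338
```

>>> apply_moves([
  [-0.04,-0.012,0],
  [-0.04,-0.012,0],
  [-0.03,-0.01,0],
  [-0.02,-0.01,0],
  [0,0,0.02],
  [0,0,0.03],
  [0,0,0.03],
  [0,0,0],
], hand=[0,0,0,0,0,0,0,0], roll=[0,0,0,0,0,0,0,0])

```text
clock: 5.85
position: [0.4876, -0.3372, 0.1546]
ee_rot: [-0.005, 0.707, 0.707, -0.001]
wrist_force: [-0.2, -0.6, -0.4]
grip_width: 0.334
```

>>> apply_moves([
  [0,0.003,0.02],
  [0,0,0.02],
  [0,0,0.015],
  [0,0,0.01],
  [0,0,0.007],
  [0,0,0.003],
  [0,0,0],
  [0,0,0],
], hand=[0,0,0,0,0,0,0,0], roll=[0,0,0,0,0,0,0,0])

```text
clock: 6.65
position: [0.4939, -0.3393, 0.0849]
ee_rot: [0.001, 0.707, 0.707, 0.0]
wrist_force: [0.0, -1.0, -0.6]
grip_width: 0.34
```

Run:
```python
from h import *
im,P=cloud("side"); save("d3",cv2.resize(im[230:420,180:400],None,fx=3,fy=3)); 
h=cv2.cvtColor(im,cv2.COLOR_RGB2HSV); print(bot.observe()["wrist_force"],bot.observe()["position"])
```

```text
[-0.30144432  0.23915305 -0.9248885 ] [ 0.49388634 -0.33928159  0.08498793]
```

View pics/d3.png

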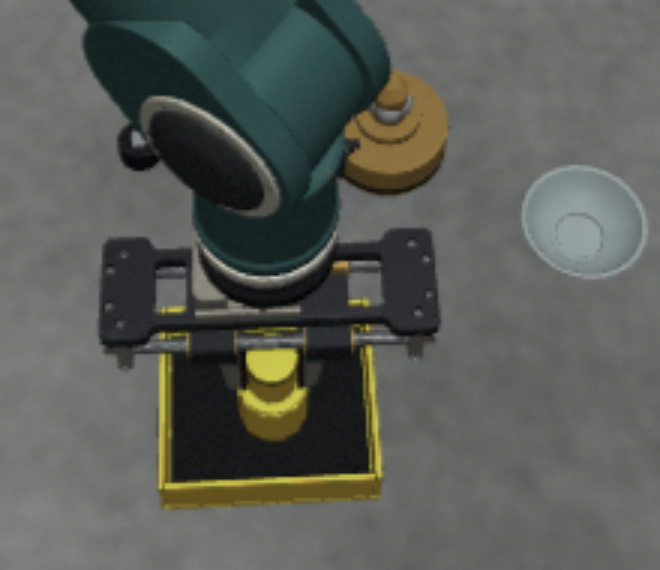

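The yellow cap hangs at (272,400), well inside the tray walls. I'll lower the last few millimetres and let go.

>>> apply_moves([
  [0,0,0.004],
  [0,0,0.003],
  [0,0,0.003],
  [0,0,0.002],
  [0,0,0],
  [0,0,0],
  [0,0,0],
  [0,0,0],
], hand=[0,0,0,0,0,0,0,0], roll=[0,0,0,0,0,0,0,0])

```text
clock: 7.5
position: [0.4934, -0.339, 0.0732]
ee_rot: [-0.0, 0.707, 0.707, 0.0]
wrist_force: [-2.5, 2.1, 7.6]
grip_width: 0.341
```

>>> apply_moves([
  [0,0,0],
  [0,0,0],
  [0,0,0],
  [0,0,0],
  [0,0,0],
  [0,0,-0.01],
  [0,0,-0.03],
  [0,0,-0.04],
], hand=[0.4,0.5,0.7,0.8,1,1,1,1], roll=[0,0,0,0,0,0,0,0])

```text
clock: 8.3
position: [0.4924, -0.3383, 0.1521]
ee_rot: [-0.002, 0.707, 0.707, -0.001]
wrist_force: [-0.3, -1.2, 0.3]
grip_width: 0.983
```

>>> apply_moves([
  [0,0,-0.04],
  [0,0,-0.03],
  [0.02,0.01,-0.01],
  [0.04,0.02,0],
  [0.04,0.02,0],
  [0.04,0.02,0],
  [0.04,0.02,0],
  [0.02,0.004,0],
], hand=[1,1,1,1,1,1,1,1], roll=[0,0,0,0,0,0,0,0])

```text
clock: 9.1
position: [0.5895, -0.1339, 0.2331]
ee_rot: [0.0, 0.705, 0.709, 0.001]
wrist_force: [-0.2, -0.6, -0.1]
grip_width: 1.0
```

>>> apply_moves([
  [0,0,0],
  [0,0,0],
  [0,0,0],
  [0,0,0],
  [0,0,0],
  [0,0,0],
  [0,0,0],
  [0,0,0],
], hand=[1,1,1,1,1,1,1,1], roll=[0,0,0,0,0,0,0,0])

```text
clock: 9.9
position: [0.5875, -0.1392, 0.2323]
ee_rot: [0.0, 0.707, 0.707, -0.0]
wrist_force: [0.4, -0.1, 1.2]
grip_width: 0.999
```

Run:
```python
from h import *
c=(.585,-.137)
print(bot.observe()["position"])
for lo,hi in((.066,.09),(.042,.050),(.02,.041)): near("wrist",lo,hi,c,.055)
im,P=cloud("side"); save("d4",cv2.resize(im[230:420,180:400],None,fx=2,fy=2)); 
near("side",.078,.092,(.493,-.34),.04)
```

```text
[ 0.58746153 -0.13917595  0.23227155]
wrist 628 circle 583.6571655273438 -136.42237854003906 13.172226905822754 mid [ 0.5841 -0.1361  0.0758] ext [0.0243 0.0246 0.0181] pix 274.6783439490446 194.52707006369425
wrist 832 circle 583.940185546875 -136.62994384765625 23.98631477355957 mid [ 0.5836 -0.1364  0.0443] ext [0.0456 0.0464 0.0034] pix 275.06009615384613 184.98317307692307
wrist 3881 circle 584.039306640625 -136.71002197265625 45.09303665161133 mid [ 0.5839 -0.136   0.0341] ext [0.0845 0.0851 0.0067] pix 275.1564029889204 184.06029373872713
side 248 circle 493.90911865234375 -342.1330261230469 16.4265079498291 mid [ 0.4944 -0.3428  0.0847] ext [0.0299 0.0306 0.0109] pix 269.83870967741933 351.73387096774195
```

View pics/d4.png

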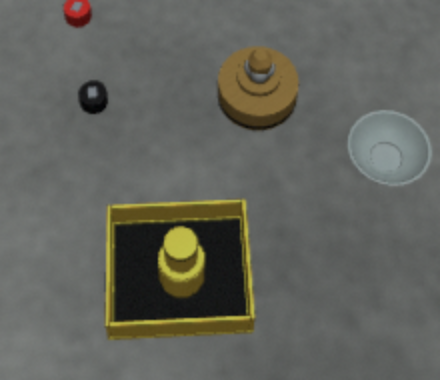

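The yellow cap stands in its tray at (181,262) in the crop, and the bare brass master is at (258,85), measured at (0.584, -0.1365). Next is the blue cap.

>>> apply_moves([
  [0.03,0,0],
  [0.04,0,0],
  [0.04,0,0],
  [0.04,-0.005,0],
  [0.04,-0.01,0],
  [0.04,-0.01,0],
  [0.04,-0.012,0],
  [0.04,-0.012,0],
], hand=[1,1,1,1,1,1,1,1], roll=[0,0,0,0,0,0,0,0])

```text
clock: 10.95
position: [0.5379, 0.1725, 0.2324]
ee_rot: [0.0, 0.707, 0.707, 0.0]
wrist_force: [-0.5, 0.5, 0.2]
grip_width: 1.002
```

>>> apply_moves([
  [0.04,-0.012,0],
  [0.04,-0.012,0],
  [0.04,-0.012,0],
  [0.04,-0.012,0],
  [0.02,-0.01,0],
  [0,0,0.02],
  [0,0,0.02],
  [0,0,0],
], hand=[1,1,1,1,1,1,1,1], roll=[0,0,0,0,0,0,0,0])

```text
clock: 11.75
position: [0.479, 0.35, 0.1897]
ee_rot: [-0.0, 0.707, 0.707, -0.003]
wrist_force: [-1.0, 0.5, -0.3]
grip_width: 1.0
```

>>> apply_moves([
  [0,0,0],
  [0,0,0],
  [0,0,0],
  [0,0,0],
  [0,0,0],
  [0,0,0],
  [0,0,0],
  [0,0,0],
], hand=[1,1,1,1,1,1,1,1], roll=[0,0,0,0,0,0,0,0])

```text
clock: 12.55
position: [0.4805, 0.3509, 0.1923]
ee_rot: [0.0, 0.707, 0.707, -0.0]
wrist_force: [0.1, 0.0, 0.4]
grip_width: 1.001
```

Run:
```python
from h import *
print(bot.observe()["position"],bot.observe()["ee_rot"])
near("wrist",.078,.092,(.481,.353),.04)
near("scene",.078,.092,(.481,.353),.03)
```

```text
[0.48052716 0.35093857 0.19227384] [ 3.21397363e-05  7.07142057e-01  7.07071502e-01 -3.76920684e-05]
wrist 1293 circle 479.8848571777344 354.5797119140625 16.372299194335938 mid [0.48   0.3551 0.0832] ext [0.0302 0.0302 0.0053] pix 277.7045630317092 206.18097447795824
scene 234 circle 480.694091796875 354.9743347167969 17.718406677246094 mid [0.4812 0.3555 0.0839] ext [0.0317 0.0299 0.0113] pix 426.6709401709402 301.5897435897436
```

Cap centre (0.480, 0.3547), so I move dy +0.004, dx -0.0005, dz -0.12.

>>> apply_moves([
  [0.004,-0.0005,0.015],
  [0,0,0.025],
  [0,0,0.025],
  [0,0,0.025],
  [0,0,0.018],
  [0,0,0.011],
  [0,0,0],
  [0,0,0],
], hand=[1,1,1,1,1,1,1,1], roll=[0,0,0,0,0,0,0,0])

```text
clock: 13.45
position: [0.4801, 0.3553, 0.0734]
ee_rot: [-0.0, 0.707, 0.707, 0.0]
wrist_force: [0.1, -1.0, 0.3]
grip_width: 0.997
```

>>> apply_moves([
  [0,0,0],
  [0,0,0],
  [0,0,0],
  [0,0,0],
  [0,0,0],
  [0,0,0],
  [0,0,0],
  [0,0,0],
], hand=[0,0,0,0,0,0,0,0], roll=[0,0,0,0,0,0,0,0])

```text
clock: 14.25
position: [0.48, 0.355, 0.0733]
ee_rot: [-0.0, 0.707, 0.707, -0.0]
wrist_force: [1.1, -1.0, 0.1]
grip_width: 0.34
```

>>> apply_moves([
  [0,0,0],
  [0,0,-0.01],
  [0,0,-0.02],
  [0,0,-0.03],
  [0,0,-0.03],
  [0,0,-0.03],
  [0,0,-0.03],
  [0,0,-0.01],
], hand=[0,0,0,0,0,0,0,0], roll=[0,0,0,0,0,0,0,0])

```text
clock: 15.05
position: [0.4812, 0.356, 0.2372]
ee_rot: [0.0, 0.707, 0.707, 0.003]
wrist_force: [1.1, 1.0, -0.5]
grip_width: 0.338
```

>>> apply_moves([
  [-0.02,0,0],
  [-0.04,0.01,0],
  [-0.04,0.012,0],
  [-0.04,0.012,0],
  [-0.04,0.012,0],
  [-0.04,0.012,0],
  [-0.04,0.012,0],
  [-0.04,0.012,0],
], hand=[0,0,0,0,0,0,0,0], roll=[0,0,0,0,0,0,0,0])

```text
clock: 15.85
position: [0.5606, 0.0515, 0.2314]
ee_rot: [-0.001, 0.708, 0.707, -0.002]
wrist_force: [0.6, -0.5, -0.9]
grip_width: 0.341
```

>>> apply_moves([
  [-0.04,0.01,0],
  [-0.04,0.006,0],
  [-0.04,0.006,0],
  [-0.04,0,0],
  [-0.02,0,0],
  [-0.012,0,0],
  [0,0,0],
  [0,0,0],
], hand=[0,0,0,0,0,0,0,0], roll=[0,0,0,0,0,0,0,0])

```text
clock: 16.65
position: [0.5834, -0.1359, 0.2325]
ee_rot: [-0.001, 0.707, 0.707, -0.0]
wrist_force: [0.1, -0.1, 0.1]
grip_width: 0.338
```

>>> apply_moves([
  [0,0,0],
  [0,0,0],
  [0,0,0],
  [0,0,0],
  [0,0,0],
  [0,0,0],
  [0,0,0],
  [0,0,0],
], hand=[0,0,0,0,0,0,0,0], roll=[0,0,0,0,0,0,0,0])

```text
clock: 17.45
position: [0.584, -0.1371, 0.2333]
ee_rot: [0.0, 0.707, 0.707, -0.0]
wrist_force: [-0.2, -0.2, -1.3]
grip_width: 0.341
```

Run:
```python
from h import *
im,P=cloud("wrist"); save("w5",im); s=bot.observe(); print(s["position"],s["ee_rot"],s["grip_width"])
for lo,hi in((.042,.050),(.02,.041)): near("wrist",lo,hi,(.584,-.1365),.055)
near("wrist",s["position"][2]+.009,s["position"][2]+.018,s["position"],.022)
near("scene",s["position"][2]-.075,s["position"][2]-.03,s["position"],.04)
near("side",s["position"][2]-.075,s["position"][2]-.03,s["position"],.04)
```

```text
[ 0.58398561 -0.1370746   0.23329822] [ 2.24850769e-05  7.07169625e-01  7.07043932e-01 -6.32399233e-07] 0.3427264351186366
wrist 643 circle 583.7138061523438 -136.311279296875 23.881906509399414 mid [ 0.584  -0.1294  0.0444] ext [0.046  0.0324 0.0037] pix 278.4992223950233 180.99844479004665
wrist 2876 circle 583.6806640625 -136.47918701171875 44.82392501831055 mid [ 0.5839 -0.127   0.0336] ext [0.0854 0.0677 0.0079] pix 278.2778164116829 175.0424200278164
wrist 3898 circle 584.0000610351562 -134.15081787109375 20.94664764404297 mid [ 0.584  -0.137   0.2465] ext [0.0358 0.0296 0.0078] pix 278.3673678809646 278.6228835300154
scene 297 circle 586.7406005859375 -134.43405151367188 23.30370330810547 mid [ 0.5868 -0.1303  0.1841] ext [0.0411 0.0343 0.0377] pix 229.21548821548822 156.97643097643098
side 250 circle 583.9369506835938 -140.02462768554688 22.58184051513672 mid [ 0.584  -0.1491  0.1834] ext [0.0442 0.0244 0.0373] pix 311.672 237.248
```

View pics/w5.png

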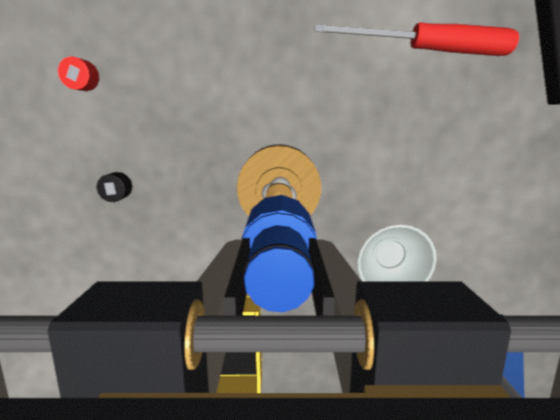

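The blue cap at (280,270) is held upright above the brass spindle, which peeks out at (280,188). The offset is under 1 mm, so I'm lowering onto the spindle.

>>> apply_moves([
  [0.0005,0,0.02],
  [0,0,0.02],
  [0,0,0.015],
  [0,0,0.01],
  [0,0,0.01],
  [0,0,0.007],
  [0,0,0.005],
  [0,0,0.003],
], hand=[0,0,0,0,0,0,0,0], roll=[0,0,0,0,0,0,0,0], squeeze=55)

```text
clock: 18.55
position: [0.5841, -0.1366, 0.1431]
ee_rot: [0.0, 0.707, 0.707, 0.0]
wrist_force: [-0.4, -0.1, -0.3]
grip_width: 0.338
```

>>> apply_moves([
  [0,0,0.003],
  [0,0,0.003],
  [0,0,0.002],
  [0,0,0],
  [0,0,0],
  [0,0,0],
  [0,0,0],
  [0,0,0],
], hand=[0,0,0,0,0,0,0,0], roll=[0,0,0,0,0,0,0,0])

```text
clock: 19.35
position: [0.5841, -0.1365, 0.1354]
ee_rot: [0.0, 0.707, 0.707, 0.0]
wrist_force: [-0.4, -0.2, -1.2]
grip_width: 0.34
```

No side force. Now I press through the detent to home (TCP about 0.115).

>>> apply_moves([
  [0,0,0.003],
  [0,0,0.003],
  [0,0,0.003],
  [0,0,0.003],
  [0,0,0.003],
  [0,0,0.002],
  [0,0,0],
  [0,0,0],
], hand=[0,0,0,0,0,0,0,0], roll=[0,0,0,0,0,0,0,0])

```text
clock: 20.15
position: [0.5837, -0.1364, 0.1175]
ee_rot: [-0.0, 0.707, 0.707, -0.0]
wrist_force: [1.0, 0.4, -5.3]
grip_width: 0.339
```

>>> apply_moves([
  [0,0,0.002],
  [0,0,0.001],
  [0,0,0.001],
  [0,0,0],
  [0,0,0],
  [0,0,0],
  [0,0,0],
  [0,0,0],
], hand=[0,0,0,0,0,0,0,0], roll=[0,0,0,0,0,0,0,0])

```text
clock: 20.95
position: [0.5844, -0.1368, 0.1152]
ee_rot: [0.0, 0.707, 0.707, 0.0]
wrist_force: [-1.9, -0.3, 5.1]
grip_width: 0.339
```

>>> apply_moves([
  [0,0,0.001],
  [0,0,0.001],
  [0,0,0],
  [0,0,0],
  [0,0,0],
  [0,0,0],
  [0,0,0],
  [0,0,0],
], hand=[0,0,0,0,0,0,0,0], roll=[0,0,0,0,0,0,0,0])

```text
clock: 21.75
position: [0.5848, -0.1369, 0.1151]
ee_rot: [0.001, 0.707, 0.707, 0.001]
wrist_force: [-4.2, 1.2, 17.1]
grip_width: 0.339
```

Firm on the collar: 17 N with no further travel. I'll relax 2 mm, release, rise and check.

>>> apply_moves([
  [0,0,-0.002],
  [0,0,0],
  [0,0,0],
  [0,0,0],
  [0,0,0],
  [0,0,0],
  [0,0,0],
  [0,0,0],
], hand=[0,0,0.4,0.5,0.7,0.9,1,1], roll=[0,0,0,0,0,0,0,0])

```text
clock: 22.55
position: [0.5839, -0.1365, 0.1141]
ee_rot: [-0.0, 0.707, 0.707, -0.0]
wrist_force: [-0.3, -0.2, 0.2]
grip_width: 0.808
```

>>> apply_moves([
  [0,0,-0.01],
  [0,0,-0.02],
  [0,0,-0.03],
  [0,0,-0.03],
  [0,0,-0.03],
  [0,0,-0.02],
  [0,0,0],
  [0,0,0],
], hand=[1,1,1,1,1,1,1,1], roll=[0,0,0,0,0,0,0,0])

```text
clock: 23.35
position: [0.5839, -0.1365, 0.2547]
ee_rot: [0.0, 0.707, 0.707, 0.0]
wrist_force: [-0.2, 0.1, -0.5]
grip_width: 1.0
```

Run:
```python
from h import *
s=bot.observe(); print(s["position"],s["wrist_force"])
im,P=near("wrist",.115,.155,(.584,-.137),.022)
for n in("wrist","scene","side"):
    im,P=cloud(n); m=(np.hypot(P[...,0]-.584,P[...,1]+.137)<.012)&(P[...,2]<.17)&(P[...,2]>.05); print(n,np.nanpercentile(P[m][:,2],[50,90]) if m.any() else None)
    if n=="side": save("d6",cv2.resize(im[90:410,180:460],None,fx=1.8,fy=1.8))
near("side",.078,.092,(.493,-.34),.04)
```

```text
[ 0.58389171 -0.1364908   0.254688  ] [-0.2314619   0.12333982 -0.5257855 ]
wrist 1132 circle 584.3807373046875 -136.9457244873047 16.441375732421875 mid [ 0.5844 -0.1365  0.1226] ext [0.0306 0.0305 0.0108] pix 278.97349823321554 204.80565371024736
wrist [0.12637039 0.12724784]
scene [0.12869939 0.13042757]
side [0.12899722 0.13123039]
side 247 circle 493.8235168457031 -342.1017150878906 16.365995407104492 mid [ 0.4944 -0.3424  0.0848] ext [0.0298 0.0309 0.0116] pix 269.7894736842105 351.7368421052632
```

View pics/d6.png

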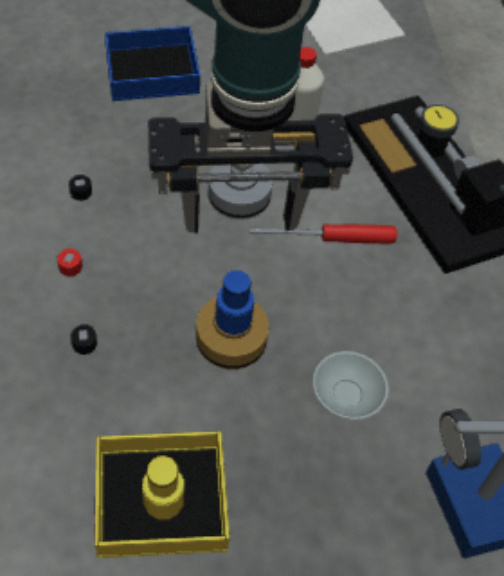

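The blue cap sits upright on the brass master at (235,300). Its top is 127–129 mm high against 128 expected. The yellow cap stands in its tray at (163,487), the bystanders look unmoved and the gripper is clear.

```bash
python3 -c "from bench import bot; print(bot.finish_job())"
```

```text
the job is handed in; nothing more can be done
None
```

Both caps are where you asked and the job is handed in. It took about 23.5 s of the 64 s; `finish_job` gives no verdict.

- **Yellow cap:** I pulled it off the steel master and stood it in the yellow tray. It measures (0.494, -0.342), within 4 mm of the tray's centre.
- **Blue cap:** I took it from the blue tray and pressed it onto the brass master until it pushed back at 17 N with no further travel. Its top reads 127–129 mm in the three cameras, against 128 mm for fully home. It is centred within about 1 mm and looks upright, though I did not measure the tilt.
- **Rest of the bench:** the gripper is open and clear, about 140 mm above where it let go of the blue cap. The specimens, dish, bottle and screwdriver look unmoved in the last picture; I did not measure them. No check failed or disagreed beyond the 2 mm calibration error.

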